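# Slide the end bush round the bent core rod onto its end plate

## Robot

A 7-joint arm with a two-finger parallel gripper is mounted at the origin on a cart in front of the work surface, level with it; the furniture and walls round the work are solid. World frame = base frame: x ahead of the robot, y to its left, z up, the work surface at z = 0. Lengths are in m, angles in rad, forces in N, time in s.
With the tool pointing down it reaches from about 0.425 to 0.875 m from the base axis. Payload 8.4 kg.
Tool frame: the origin (TCP) lies midway between the tips of the shut fingers; the grasp point (between the pads) lies 19 mm behind it; z points along the fingers, y is the line along which they close (so a half turn about z gives the same grasp; the last joint's range is limited). The gripper opens to 85 mm and grips with 20 to 120 N. Pads are 22 mm wide; open, the fingers measure 114 mm over their backs; the gripper's body (76 mm by 85 mm) begins 54 mm behind the grasp point. The pads swing forward as they close: fully open they stand 13 mm farther back than shut.
Start: joints at [1.007, 0.333, 0.04, 1.465, -0.013, 1.343, -0.059], TCP at [0.291, -0.581, 0.231] pointing down, gripper open.
Joint ranges: [-2.58, 2.58], [-0.38, 2.09], [-1.3, 1.39], [0.25, 2.4], [-1.5, 4.64], [0.08, 2.09], [-2.65, 2.65]. Speed limits (rad/s): [2.22, 2.22, 2.79, 2.79, 3.14, 3.14, 3.14].

## Interface

Orientations are given as a rotation vector (axis times angle).
In Python, from bench import bot gives the robot as it stands.
- The arm moves only by the tool step_arm, never from a script. Its argument "rows" is a list of rows, each a list of 3 entries, a list of its own where there are three numbers: the shift along the tool's x, y, z in units of 30 mm (1.0 is 30 mm), then the turn, a rotation vector about the tool's x, y, z in units of 8 degrees (1.0 is 8 degrees), then the opening, from 0 (shut) to 1 (fully open). A call has 1 to 12 rows; each row shifts and turns the commanded pose from where the row before left it, along the tool's axes as they then stand; what a row does not reach is not made up. A row lasts 1/10 s, in which the tool goes at most 50 mm and 8.59 degrees, less where a joint would pass 70% of its speed; a pose out of reach is approached as far as the arm can. A call is refused whole if a number of a shift passes 1 or a number of a turn 1, either way. A call with a gripper value outside its range is refused whole. The fingers move at their own pace and stop on an object; "grip_force" is the grip in N (left out, the last holds). Time passes only in rows, so rows that do not move let the fingers close. It gives the time, the measured TCP pose, the force, the opening and the grip force at its end, in the units of the state.
- bot.sense(): the state, without advancing time (a new reading comes with each control period).
- bot.grab_frame(name): name is "side" or "top"; returns a dict with "img" (420x560x3 uint8, red, green, blue), "fov_y" (degrees; the focal length in pixels is half the picture's height over the tangent of half this angle, whatever the lens; pixels are square), "cx", "cy" (the principal point, pixels), "R" (3x3) and "t" (3): a world point X has camera coordinates R X + t. Camera axes: x right, y down, z forward; pixel columns grow to the right and rows downward; lengths in m; the calibration is good to about 2 mm. A picture is of the moment at which its call begins. There is no depth.
- bot.job_done(): hands the job in; it is judged then, once.
The state is a dict: "time": time; "qpos": joint angles; "qd": joint speeds; "joint_torque": joint torques, N m; "position": TCP position; "tcp_rot": TCP orientation; "ft_force": force on the tool from outside, world axes, zero at the start; "wrist_torque": the same for the moment, N m; "grip_width": finger opening in m; "finger_force": force on a finger pad.
Only numpy, scipy, OpenCV 4.12 (cv2) and the standard library are available. Lean on these libraries where they do the work, as an engineer would, in place of code of your own. Each camera call takes 0.05 s, during which the arm holds its last target. There are 200 camera calls.

## Task

Pick up the brass bush by its orange post, thread it over the free end of the bent steel core rod of the blue casting jig, and slide it round the bend, turning it as it goes, until it sits fully home, pressed flush against the blue end plate with a gentle push of some 8 N. The rod was bent by hand and is not true, so feel your way: never push the rod or the plate with more than about 15 N. Let go with the bush upright on the rod, and leave the cup, the jug and the cast bar where they are.

Things in the scene. Friction and masses are not known exactly. Their poses are not given: they have to be found in the camera images.
- bush_mid (a point): Centre of the bore of the loose bush, which stands upright on the worktop: a brass ring 40 mm across, 26 mm long, with an 18 mm bore right through, its axis level and 24 mm above the underside. Axes: y along the bore (both ends alike), x across it, z up.
- bush_post (a point): Middle of the orange post on top of the bush, by which to hold it: 46 mm straight above the bore centre. The post is 24 mm wide across the bore (x) and 20 mm along it (y) and reaches from 20 to 66 mm above the bore axis. Axes as for the bore centre.
- bush: The whole loose bush, about 0.25 kg, 90 mm tall; origin in the middle of the underside of its flat weighted foot (46 mm across the bore, 26 mm along it). The weight keeps the post up when it hangs on the rod.
- rod_tip (a point): Extreme point of the rounded free end of the 12 mm rod, on its axis, measured on the real rod. Axes: y points out of the rod along its last 38 mm straight, z up. The bush goes on from here, post up, either end first, with 3 mm of play all round.
- seat (a point): Where the bore centre lies when the bush is home: on the jig, 160 mm above the worktop, 13 mm in front of the face of the upright blue end plate (78 mm wide, 12 mm thick, its top 20 mm above the rod's axis). Axes: y squarely out of the plate's face, which the bore then lies along; z up.
- jig: The jig with its rod, fixed to the worktop. Origin on the worktop below the point where the rod leaves the plate; axes as the seat's. Nominal run of the level rod from the plate: 40 mm straight along +y, a bend of 85 mm mean radius through 75 degrees to the left (towards -x), 38 mm straight to the free end.
- cup_mid (a point): Centre of the pale mixing cup, 79 mm across, 88 mm tall, a bystander.
- jug_mid (a point): Centre of the small pink hardener jug, 52 x 72 x 136 mm, a bystander.
- bar_mid (a point): Centre of the small sand-coloured cast bar near the front edge, 44 x 98 x 16 mm, a bystander.
- rod: The round 12 mm steel rod where it leaves the plate's face, squarely. Bent by hand: at the start, middle and end of the bend it may turn up to 0.16 rad more or less than nominal, so its true run is only known by feel or sight (tip up to 40 mm off nominal). Slightly springy: the free end gives sideways about 1 mm for 8 N.
- end_plate: The upright blue end plate (78 mm wide, 12 mm thick, rigid, its top 180 mm above the worktop). Origin at the foot of its face, 10 mm above the worktop; y points out of the face, towards the bush's seat. The bush, when home, is to be pressed against this face.

How it is judged:
On the way, in this order (a step that is already met when the one before it is completed fails the run):
1. the bush is threaded onto the free end of the rod (its centre 10 to 60 mm in from the tip) (y of bush_mid in the frame of rod_tip below -0.01 m and distance between bush_mid and rod_tip below 0.06 m and z of bush_mid in the frame of rod_tip between -0.008 and 0.008 m), for 0.1 s.
2. the bush is pressed home on the end plate with at least 4 N (contact force between bush and end_plate above 4 N and y of bush_mid in the frame of seat below 0.004 m), for 0.2 s.
At the end, for the whole second after the job is handed in: The bush hangs at rest on the rod, released, post up (within 0.25 rad), its face within 3 mm of the end plate, its bore centre within 8 mm of the seat point and its bore square to the plate within 0.15 rad (y of bush_mid in the frame of seat between -0.004 and 0.003 m and distance between bush_mid and seat below 0.008 m and angle between the y axis of bush_mid and the y axis of seat, either way round below 0.15 rad and angle between bush_mid's own z axis and vertical below 0.25 rad and linear speed of bush below 0.02 m/s); the robot touches nothing.
It fails at once if the jig (rod or plate) is pushed with more than 20 N, by the robot or by the bush while the robot holds it (its small drop onto the rod when let go does not count) ((contact force between bush and jig above 20 N and contact force between the fingers and bush above 2 N) or contact force between any of the fingers, the arm and jig above 20 N).
It fails at once if the mixing cup is moved by more than 20 mm (distance of cup_mid from where it was at the start of the episode above 0.02 m).
It fails at once if the hardener jug is moved by more than 20 mm (distance of jug_mid from where it was at the start of the episode above 0.02 m).
It fails at once if the cast bar is moved by more than 20 mm (distance of bar_mid from where it was at the start of the episode above 0.02 m).
It also fails if it takes over 72 s, if anything falls off the work surface, if the arm or the gripper's body presses on something with over 40 N, if the wrist force passes 120 N, or if a joint passes its speed limit or range.

## Working session

There is one attempt and no reset: what is moved stays moved. The work goes in short steps, Python scripts to look and compute and a tool call to move; the robot and the scene stay as the last step left them, time stands still between calls to the robot, and variables do not carry over. Pictures are saved under pics/ and viewed, at most 10 in all, crops included, and the job is handed in when it is done.

Besides the shell and the picture viewer there is one more tool, called after "Request:" in YAML: its name, and indented under it one key for each argument. step_arm: Moves the arm, as the interface text tells. Its arguments: {"type":"object","properties":{"rows":{"type":"array","items":{"type":"array"}},"grip_force":{"type":"number"}},"required":["rows"]}

```bash
mkdir -p pics; ls
python3 - <<'E'
from bench import bot
import cv2,numpy as np
for n in("side","top"):
    f=bot.grab_frame(n); cv2.imwrite(f"pics/{n}0.png",f["img"][:,:,::-1]); np.savez(f"{n}0.npz",**f)
    print(n,f["fov_y"],f["cx"],f["cy"],np.round(f["R"],3).tolist(),np.round(f["t"],3), "cam",np.round(-f["R"].T@f["t"],3))
s=bot.sense();print({k:np.round(v,3) for k,v in s.items()})
E
```

```text
pics
side 53.36561072954342 283.8715792688816 207.12184474064563 [[-0.918, -0.396, -0.019], [-0.205, 0.516, -0.831], [0.339, -0.759, -0.555]] [0.369 0.264 0.918] cam [0.082 0.707 0.737]
top 51.938750643755135 278.29101893194013 211.25245968763852 [[-0.024, -0.999, 0.021], [-0.999, 0.023, -0.036], [0.036, -0.022, -0.999]] [-0.157  0.455  1.347] cam [ 0.403 -0.138  1.366]
{'time': np.float64(0.1), 'qpos': array([ 1.007,  0.334,  0.04 ,  1.466, -0.013,  1.343, -0.058]), 'qd': array([-0.001, -0.002, -0.   , -0.001, -0.002,  0.002, -0.   ]), 'joint_torque': array([ 5.0000e-03, -6.6002e+01,  1.3710e+00, -4.0647e+01,  1.7000e-02,
        9.0000e-03, -0.0000e+00]), 'position': array([ 0.291, -0.581,  0.23 ]), 'tcp_rot': array([-3.056e+00, -7.230e-01,  1.000e-03]), 'ft_force': array([-0.164, -0.073,  0.428]), 'wrist_torque': array([-0.005, -0.021,  0.07 ]), 'finger_force': np.float64(0.0), 'grip_width': np.float64(0.085)}
```

View pics/top0.png

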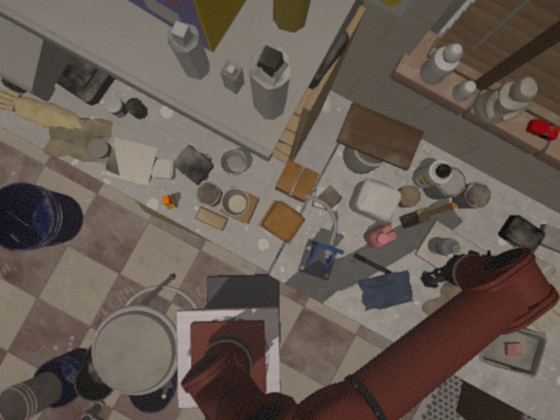

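View pics/side0.png

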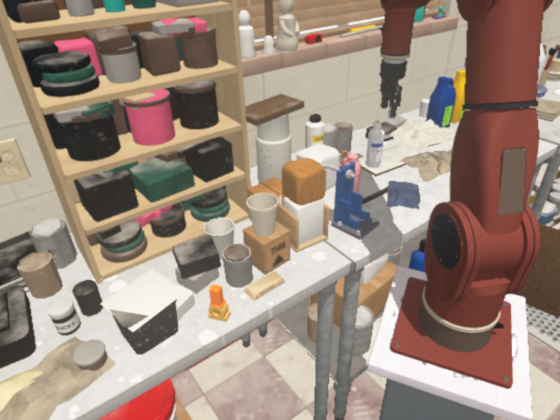

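The top view shows the bush at about (169,202) and the jig at about (322,255), with the rod arcing up to about (312,195). In the side view the bush is at (218,302) and the jig at (352,200). I'll enlarge both.

Run:
```python
import cv2,numpy as np
t=np.load("top0.npz")["img"][:,:,::-1];s=np.load("side0.npz")["img"][:,:,::-1]
a=cv2.resize(t[170:290,280:400],(480,480),interpolation=cv2.INTER_CUBIC)
c=cv2.resize(s[150:246,270:410],None,fx=5,fy=5,interpolation=cv2.INTER_CUBIC)[:, :]
b=cv2.resize(t[180:230,145:195],(300,300),interpolation=cv2.INTER_CUBIC)
d=cv2.resize(s[275:325,193:243],(300,300),interpolation=cv2.INTER_CUBIC)
cv2.imwrite("pics/a.png",np.hstack([a,cv2.copyMakeBorder(np.vstack([cv2.resize(b,(240,240)),cv2.resize(d,(240,240))]),0,0,0,0,0)]))
cv2.imwrite("pics/c.png",c); print(c.shape)
```

```text
(480, 700, 3)
```

View pics/a.png

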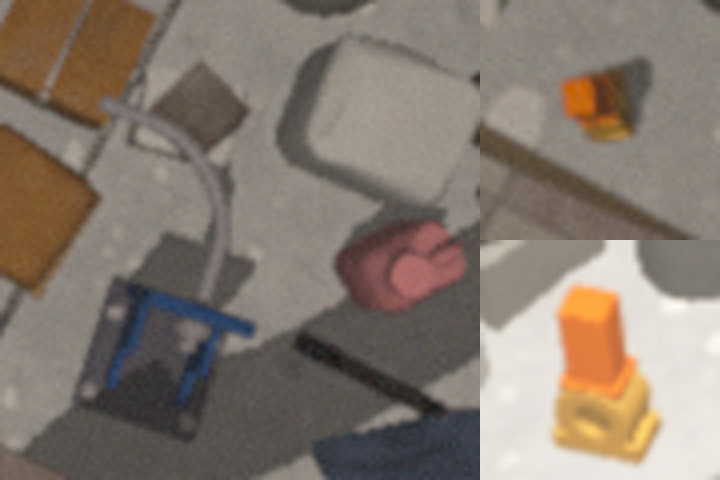

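View pics/c.png

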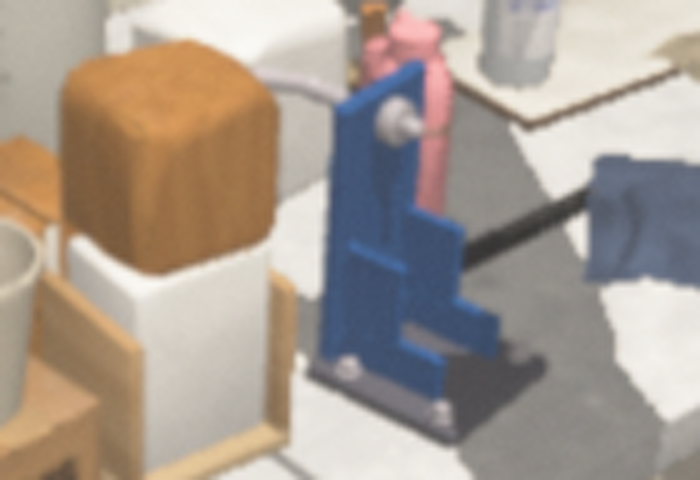

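The crops show the rod tip at top px (306,196), running over beside the wooden box. The rod leaves the plate at about (332,245). In the side view the canister with the wooden lid hides most of the rod. The post is at top (165,200) and side (216,295). Next I'll triangulate.

```bash
cat > h.py <<'E'
import numpy as np,cv2
def load(f): return f if isinstance(f,dict) else dict(np.load(f))
def ray(f,p):
    F=210/np.tan(np.radians(f["fov_y"])/2)
    d=f["R"].T@np.array([(p[0]-f["cx"])/F,(p[1]-f["cy"])/F,1]); return -f["R"].T@f["t"],d/np.linalg.norm(d)
def onz(f,p,z):
    c,d=ray(f,p); return c+d*(z-c[2])/d[2]
def proj(f,X):
    F=210/np.tan(np.radians(f["fov_y"])/2); q=f["R"]@np.array(X)+f["t"]; return q[:2]/q[2]*F+[f["cx"],f["cy"]]
def tri(f,p,g,q):
    c,d=ray(f,p);e,h=ray(g,q)
    s=np.linalg.lstsq(np.c_[d,-h],e-c,rcond=None)[0]; a=c+s[0]*d;b=e+s[1]*h
    return (a+b)/2,np.linalg.norm(a-b)
E
python3 - <<'E'
from h import *
T=load("top0.npz");S=load("side0.npz"); np.set_printoptions(precision=4,suppress=True)
def blob(f,box,lo,hi):
    x0,y0,x1,y1=box; h=cv2.cvtColor(f["img"],cv2.COLOR_RGB2HSV)[y0:y1,x0:x1]; m=cv2.inRange(h,lo,hi)
    n,l,s,c=cv2.connectedComponentsWithStats(m); i=1+np.argmax(s[1:,4]); r=cv2.minAreaRect(np.argwhere(l==i)[:,::-1].astype(np.float32)+[x0,y0]) if 0 else cv2.minAreaRect((np.argwhere(l==i)[:,::-1]+[x0,y0]).astype(np.float32))
    return c[i]+[x0,y0],s[i],r,(l==i)
# post top-face centres by eye: top crop b: (578,97)->; side crop d (597,297)
bt=np.array([145+(578-480)/4.8,180+97/4.8]); ds=np.array([193+(597-480)/4.8,275+(297-240)/4.8])
print("posttop",bt,ds,tri(T,bt,S,ds))
for nm,f,b in(("T",T,(145,180,195,230)),("S",S,(193,275,243,325))):
    print(nm,"orange",blob(f,b,(3,190,120),(14,255,255))[:3]); print(nm,"brass",blob(f,b,(15,120,60),(28,255,255))[:3])
A=lambda u,v:np.array([280+u/4,170+v/4]);C=lambda u,v:np.array([270+u/5,150+v/5])
print("lid",tri(T,A(30,205),S,C(175,82)))
# plate top edge ends: top crop back..; side (338,105)-(420,65) front
for u,v in((125,290),(252,328),(150,288),(252,335)): print("plate top edge z.18",onz(T,A(u,v),.18))
print("plate corner",tri(T,A(125,287),S,C(335,103)),tri(T,A(252,328),S,C(421,66)))
for u,v in((103,103),(130,110),(160,125),(190,150),(212,185),(221,220),(219,255),(212,285),(208,300)):
    X=onz(T,A(u,v),.16); q=proj(S,X); print("rod",u,v,X,"side crop",(q-[270,150])*5)
E
```

```text
posttop [165.4167 200.2083] [217.375 286.875] (array([0.4876, 0.165 , 0.0915]), np.float64(0.0027586850800696587))
T orange (array([166.5   , 200.9474]), array([18, 17, 10,  9, 38], dtype=int32), ((167.5, 201.0), (8.0, 9.0), 90.0))
T brass (array([172.3333, 203.4706]), array([22, 15,  9, 14, 51], dtype=int32), ((172.883544921875, 202.35617065429688), (7.696734428405762, 13.489975929260254), 24.443954467773438))
S orange (array([218.6667, 290.    ]), array([25, 14,  2,  3,  3], dtype=int32), ((218.7000274658203, 290.10003662109375), (0.4472135603427887, 2.2360680103302), 26.56505012512207))
S brass (array([219.1474, 311.996 ]), array([ 16,  27,  21,  19, 251], dtype=int32), ((218.77593994140625, 312.6597900390625), (17.392229080200195, 20.613012313842773), 75.0685806274414))
lid (array([ 0.4174, -0.1864,  0.2251]), np.float64(0.0014687721782312053))
plate top edge z.18 [ 0.3574 -0.2525  0.18  ]
plate top edge z.18 [ 0.3291 -0.3392  0.18  ]
plate top edge z.18 [ 0.3583 -0.2697  0.18  ]
plate top edge z.18 [ 0.3243 -0.3391  0.18  ]
plate corner (array([ 0.3557, -0.2528,  0.191 ]), np.float64(0.008532015871116554)) (array([ 0.3278, -0.3403,  0.1759]), np.float64(0.0021036563734006613))
rod 103 103 [ 0.4878 -0.2424  0.16  ] side crop [ 94.0657 118.6554]
rod 130 110 [ 0.4825 -0.2613  0.16  ] side crop [115.4896 105.2734]
rod 160 125 [ 0.4715 -0.2821  0.16  ] side crop [146.8779  92.363 ]
rod 190 150 [ 0.4534 -0.3027  0.16  ] side crop [188.8393  81.9375]
rod 212 185 [ 0.4285 -0.3175  0.16  ] side crop [237.9187  78.0875]
rod 221 220 [ 0.4039 -0.3231  0.16  ] side crop [281.3788  81.1181]
rod 219 255 [ 0.3794 -0.321   0.16  ] side crop [320.6975  90.0592]
rod 212 285 [ 0.3586 -0.3154  0.16  ] side crop [352.8137 100.7178]
rod 208 300 [ 0.3482 -0.3123  0.16  ] side crop [368.8906 106.3934]
```

Run:
```python
from h import *
T=load("top0.npz");S=load("side0.npz"); np.set_printoptions(precision=4,suppress=True)
D=lambda u,v:np.array([193+(u-480)/4.8,275+(v-240)/4.8]);A=lambda u,v:np.array([280+u/4,170+v/4])
P=[onz(S,D(*p),0.) for p in((556,446),(638,462),(660,423))]
print(P,[ (np.linalg.norm(P[i+1]-P[i]),np.degrees(np.arctan2(*(P[i+1]-P[i])[1::-1]))) for i in(0,1)])
print("lid corners",[onz(T,A(*p),.225)[:2] for p in((10,122),(100,200),(40,295))])
for z in(.05,.1,.15): print("box2",z,[(onz(T,A(*p),z)[:2],proj(S,onz(T,A(*p),z))) for p in((155,12),(100,125),(0,90))])
# top and side upsampled bush + box2 picture
a=cv2.resize(S["img"][270:330,188:248,::-1],(480,480),interpolation=cv2.INTER_CUBIC)
b=cv2.resize(S["img"][160:220,240:300,::-1],(300,300),interpolation=cv2.INTER_CUBIC)
c=cv2.resize(T["img"][185:215,155:185,::-1],(300,300),interpolation=cv2.INTER_CUBIC)
cv2.imwrite("pics/d.png",np.hstack([cv2.copyMakeBorder(a,0,120,0,0,0),np.vstack([b,c])]))
```

```text
[array([0.5103, 0.1811, 0.    ]), array([ 0.4692,  0.1747, -0.    ]), array([0.4715, 0.1497, 0.    ])] [(np.float64(0.041579816204930946), np.float64(-171.14750004160004)), (np.float64(0.025091671842107775), np.float64(-84.89390036714644))]
lid corners [array([ 0.472 , -0.1748]), array([ 0.419 , -0.2331]), array([ 0.3572, -0.1918])]
box2 0.05 [(array([ 0.5647, -0.2938]), array([272.9331, 192.7015])), (array([ 0.4788, -0.2492]), array([292.9659, 205.6404])), (array([ 0.5073, -0.1733]), array([273.6545, 217.2377]))]
box2 0.1 [(array([ 0.5585, -0.2878]), array([273.4105, 180.0629])), (array([ 0.4759, -0.245 ]), array([293.2147, 192.2064])), (array([ 0.5034, -0.172 ]), array([274.1662, 203.1195]))]
box2 0.15 [(array([ 0.5524, -0.2819]), array([273.9144, 166.7221])), (array([ 0.473 , -0.2408]), array([293.4769, 178.0438])), (array([ 0.4994, -0.1707]), array([274.705, 188.251]))]
```

View pics/d.png

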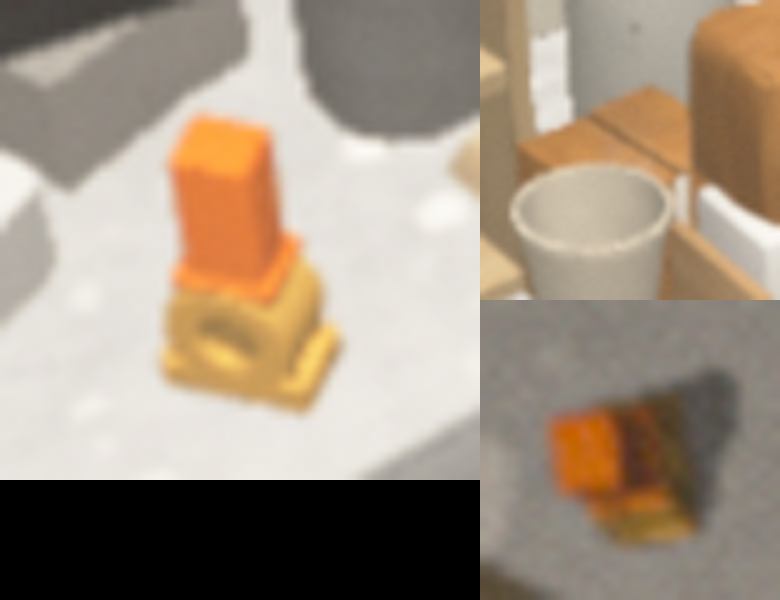

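Box 2's top works out at about 0.11 m, well below the bush foot's 0.136 m at rod height. The foot corners in the side crop are (165,375), (305,412) and (340,345), giving a bush yaw of about 7°. Next I'll refine the rod's run from the top view.

Run:
```python
from h import *
from scipy.interpolate import CubicSpline
from scipy.ndimage import map_coordinates
T=load("top0.npz");S=load("side0.npz"); np.set_printoptions(precision=3,suppress=True)
E=lambda u,v:(188+u/8,270+v/8)
P=[onz(S,E(*p),0.) for p in((165,380),(305,412),(340,348))]
print(P,[(np.linalg.norm(P[i+1]-P[i]),np.degrees(np.arctan2(*(P[i+1]-P[i])[1::-1]))) for i in(0,1)],(P[0]+P[2])/2)
pts=np.array([(103,103),(130,110),(160,125),(190,150),(212,185),(221,220),(219,255),(212,285),(208,300)])/4+[280,170]-.375
s=np.r_[0,np.cumsum(np.linalg.norm(np.diff(pts,axis=0),axis=1))];cs=CubicSpline(s,pts)
img=T["img"].astype(float); out=[]
off=np.arange(-5,5.01,.25)
big=cv2.resize(T["img"][185:255,298:348,::-1],None,fx=8,fy=8,interpolation=cv2.INTER_CUBIC)
for u in np.linspace(0,s[-1],24):
    p=cs(u);t=cs(u,1);t/=np.linalg.norm(t);n=np.array([-t[1],t[0]])
    q=p+off[:,None]*n
    L=np.array([map_coordinates(img[...,k],[q[:,1],q[:,0]],order=1) for k in range(3)])
    f=(L[0]+L[2]-2*L[1])/2   # lilac tint
    f-=f.min(); w=np.where(f>.4*f.max(),f,0)*(abs(off)<3.5); d=(w*off).sum()/w.sum()
    c=p+d*n; X=onz(T,c,.16); out.append(X); print(round(u,1),round(d,2),round(f.max(),1),c,X[:2])
    cv2.circle(big,tuple(np.int32((c-[298,185]+.5)*8)),3,(0,0,255),-1)
cv2.imwrite("pics/e.png",big); np.save("rod.npy",out)
```

```text
[array([0.511, 0.18 , 0.   ]), array([0.468, 0.175, 0.   ]), array([0.471, 0.151, 0.   ])] [(np.float64(0.04328119021634131), np.float64(-173.26913740043832)), (np.float64(0.02457785084577104), np.float64(-84.22002322981044))] [0.491 0.165 0.   ]
0.0 0.03 5.7 [305.371 195.4  ] [ 0.489 -0.241]
2.8 -0.33 5.1 [308.229 195.596] [ 0.488 -0.249]
5.6 1.09 7.4 [310.524 197.724] [ 0.482 -0.256]
8.5 0.38 7.9 [313.36  198.018] [ 0.481 -0.264]
11.3 -0.48 5.4 [316.285 198.42 ] [ 0.48  -0.272]
14.1 -0.22 5.3 [318.656 200.022] [ 0.475 -0.278]
16.9 -0.73 6.5 [321.345 201.133] [ 0.472 -0.286]
19.7 -0.47 5.0 [323.499 203.054] [ 0.466 -0.292]
22.6 -0.78 6.9 [325.868 204.716] [ 0.461 -0.298]
25.4 -0.03 6.0 [327.31  207.295] [ 0.454 -0.302]
28.2 -0.17 8.5 [329.193 209.418] [ 0.448 -0.307]
31.0 -0.66 8.7 [331.173 211.548] [ 0.442 -0.313]
33.8 -0.63 5.3 [332.513 214.11 ] [ 0.435 -0.316]
36.6 -0.5 5.1 [333.536 216.811] [ 0.427 -0.319]
39.5 -0.03 6.4 [333.989 219.672] [ 0.419 -0.32 ]
42.3 -0.36 5.5 [334.938 222.376] [ 0.411 -0.322]
45.1 0.15 5.8 [334.775 225.246] [ 0.403 -0.322]
47.9 -0.39 6.4 [335.349 228.072] [ 0.395 -0.323]
50.7 0.11 7.1 [334.632 230.866] [ 0.387 -0.321]
53.6 0.15 7.0 [334.171 233.65 ] [ 0.38  -0.319]
56.4 0.52 4.7 [333.242 236.324] [ 0.372 -0.317]
59.2 1.16 7.5 [331.955 238.886] [ 0.365 -0.313]
62.0 1.93 4.9 [330.483 241.398] [ 0.358 -0.308]
64.8 0.91 4.9 [330.747 244.397] [ 0.35  -0.309]
```

View pics/e.png

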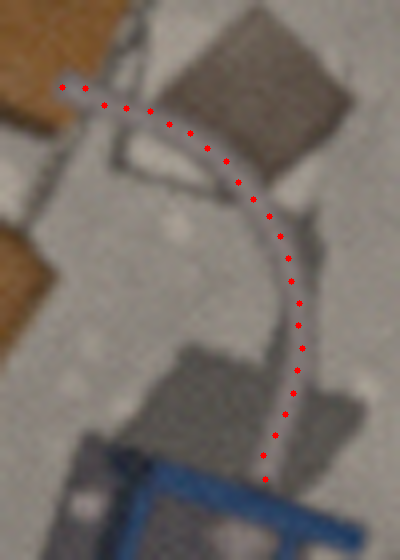

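Request:
step_arm:
  rows:
    - [[0,0,-1],[0,0,-0.98],1]
    - [[0,0,-1],[0,0,-0.98],1]
    - [[0,0,-1],[0,0,-0.98],1]
    - [[0,0,-1],[0,0,-0.98],1]
    - [[0,0,-1],[0,0,-0.98],1]
    - [[0,0,0],[0,0,-0.98],1]
    - [[0,0,0],[0,0,-0.98],1]
    - [[0,0,0],[0,0,-0.98],1]
    - [[0,0,0],[0,0,-0.98],1]
  grip_force: 60

```text
time: 1.0
position: [0.2913, -0.5809, 0.3808]
tcp_rot: [-2.07, -2.361, -0.001]
ft_force: [-0.0, -0.8, -0.5]
grip_width: 0.0854
finger_force: 0.0
```

The dots follow the pale rod to within half a pixel. The tip is at 8x crop (55,80) and the base at (265,480). Now I'll move over to the bush.

Request:
step_arm:
  rows:
    - [[1,0.8,0],[0,0,0],1]
    - [[1,0.8,0],[0,0,0],1]
    - [[1,0.8,0],[0,0,0],1]
    - [[1,0.8,0],[0,0,0],1]
    - [[1,0.8,0],[0,0,0],1]
    - [[1,0.8,0],[0,0,0],1]
    - [[1,0.8,0],[0,0,0],1]
    - [[1,0.8,0],[0,0,0],1]
    - [[1,0.8,0],[0,0,0],1]
    - [[1,0.8,0],[0,0,0],1]
    - [[1,0.8,0],[0,0,0],1]
    - [[1,0.8,0],[0,0,0],1]

```text
time: 2.2
position: [0.5312, -0.1873, 0.3808]
tcp_rot: [-2.079, -2.353, 0.004]
ft_force: [1.9, -1.1, 0.5]
grip_width: 0.0854
finger_force: 0.0
```

Request:
step_arm:
  rows:
    - [[1,0,0],[0,0,0],1]
    - [[1,0,0],[0,0,0],1]
    - [[1,0,0],[0,0,0],1]
    - [[1,0,0],[0,0,0],1]
    - [[1,0,0],[0,0,0],1]
    - [[1,0,0],[0,0,0],1]
    - [[1,0,0],[0,0,0],1]
    - [[1,0,0],[0,0,0],1]
    - [[1,0,0],[0,0,0],1]
    - [[1,0,0],[0,0,0],1]
    - [[1,0,0],[0,0,0],1]
    - [[0.8,0,0],[0,0,0],1]

```text
time: 3.4
position: [0.487, 0.1652, 0.3811]
tcp_rot: [-2.076, -2.357, 0.0]
ft_force: [1.0, -0.4, -0.2]
grip_width: 0.0853
finger_force: 0.0
```

Request:
step_arm:
  rows:
    - [[0,0.06,0.92],[0,0,0],1]
    - [[0,0,0.92],[0,0,0],1]
    - [[0,0,0.92],[0,0,0],1]
    - [[0,0,0.92],[0,0,0],1]
    - [[0,0,0.92],[0,0,0],1]
    - [[0,0,0.92],[0,0,0],1]
    - [[0,0,0.92],[0,0,0],1]
    - [[0,0,0.92],[0,0,0],1]
    - [[0,0,0.92],[0,0,0],1]
    - [[0,0,0.92],[0,0,0],1]
    - [[0,0,0.92],[0,0,0],1]
    - [[0,0,0.86],[0,0,0],1]

```text
time: 4.6
position: [0.489, 0.1634, 0.0505]
tcp_rot: [-2.078, -2.356, 0.001]
ft_force: [-0.4, 0.1, -0.7]
grip_width: 0.0856
finger_force: 0.0
```

Request:
step_arm:
  rows:
    - [[0,0,0],[0,0,0],0]
    - [[0,0,0],[0,0,0],0]
    - [[0,0,0],[0,0,0],0]
    - [[0,0,0],[0,0,0],0]
    - [[0,0,0],[0,0,0],0]
    - [[0,0,0],[0,0,0],0]

```text
time: 5.2
position: [0.4906, 0.1639, 0.0532]
tcp_rot: [2.077, 2.355, 0.003]
ft_force: [0.0, 0.1, 7.2]
grip_width: 0.0234
finger_force: 62.1
```

Run:
```python
from h import *
from bench import bot
from scipy.interpolate import make_splprep
T=load("top0.npz"); np.set_printoptions(precision=4,suppress=True)
uv=np.array([(55,80),(90,92),(130,107),(160,121),(200,142),(240,175),(270,207),(292,247),(303,288),(305,330),(302,370),(292,408),(277,445),(266,478)])
P=np.array([onz(T,(297.5+u/8,184.5+v/8),.16)[:2] for u,v in uv])
s=np.r_[0,np.cumsum(np.linalg.norm(np.diff(P,axis=0),axis=1))]
print("length",s[-1])
from scipy.interpolate import make_lsq_spline
from scipy.interpolate import UnivariateSpline as U
fx,fy=[U(s,P[:,i],k=4,s=14*.0007**2) for i in(0,1)]
for u in np.arange(0,s[-1]+.001,.01): print(round(u,3),fx(u),fy(u),"outdir",round(np.degrees(np.arctan2(-fy.derivative()(u),-fx.derivative()(u))),1))
q=bot.sense();print({k:q[k] for k in("position","tcp_rot","ft_force","grip_width","finger_force")})
f=bot.grab_frame("side");cv2.imwrite("pics/f.png",cv2.resize(f["img"][220:340,160:280,::-1],(480,480)))
```

```text
length 0.188539792240354
0.0 0.4912254644364595 -0.23912464954818116 outdir 69.6
0.01 0.48810624014696 -0.24763324126178282 outdir 69.9
0.02 0.48465800948818133 -0.25677956078459335 outdir 68.6
0.03 0.48075579351879705 -0.26620906953214185 outdir 66.2
0.04 0.4762991637720557 -0.2756037208077717 outdir 62.8
0.05 0.4712122422557799 -0.2846819598026402 outdir 58.5
0.06 0.4654437014523664 -0.2931987235957183 outdir 53.1
0.07 0.45896676431878625 -0.30094544115379146 outdir 46.9
0.08 0.451779204286585 -0.30775003333145884 outdir 39.8
0.09 0.443903345261882 -0.3134769128711336 outdir 32.1
0.1 0.4353860616253713 -0.3180269844030428 outdir 24.1
0.11 0.4262987782323209 -0.3213376444452277 outdir 16.0
0.12 0.4167374704125734 -0.32338278140354343 outdir 8.2
0.13 0.4068226639705453 -0.324172775571659 outdir 1.0
0.14 0.3966994351852274 -0.32375449913105775 outdir -5.6
0.15 0.3865374108101851 -0.3222113161510365 outdir -11.6
0.16 0.37653076807355756 -0.31966308258870635 outdir -16.9
0.17 0.3668982346780585 -0.3162661462889924 outdir -21.9
0.18 0.3578830888009761 -0.31221334698463377 outdir -26.6
{'position': array([0.4906, 0.1639, 0.0532]), 'tcp_rot': array([2.0772, 2.3549, 0.0029]), 'ft_force': array([0.0311, 0.1477, 7.2197]), 'grip_width': 0.023394337918688533, 'finger_force': 62.080217599868774}
```

```bash
cat > rod.py <<'E'
from h import *
from scipy.optimize import least_squares
T=load("top0.npz")
uv=np.array([(55,80),(90,92),(130,107),(160,121),(200,142),(240,175),(270,207),(292,247),(303,288),(305,330),(302,370),(292,408),(277,445),(266,478)])
P=np.array([onz(T,(297.5+u/8,184.5+v/8),.16)[:2] for u,v in uv])
N=np.arange(0,190)  # mm
def run(p):
    x0,y0,h0,k1,k2,k3=p
    a=85*np.radians(75); s=N+.5
    h=h0+np.clip((s-40)/85,0,np.radians(75))+k1*(s>40)+k2*(s>40+a/2)+k3*(s>40+a)
    return np.c_[np.r_[x0,x0+np.cumsum(np.cos(h))*.001],np.r_[y0,y0+np.cumsum(np.sin(h))*.001]],np.r_[h,h[-1]]
def res(p):
    C,_=run(p); D=np.linalg.norm(P[:,None]-C[None],axis=2).min(1)
    return np.r_[D/.001,(p[2]+np.radians(18))/.02,np.array(p[3:])/.12,(C[-1]-P[0])/.0015]
sol=least_squares(res,[.35,-.309,-.314,0,0,0],diff_step=1e-4).x
E
python3 - <<'E'
from rod import *
np.set_printoptions(precision=4,suppress=True)
C,h=run(sol);print(sol,res(sol))
for i in list(range(190,-1,-10)): print(190-i,C[i],round(np.degrees(h[i]),1))
q=[onz(T,(297.5+u/8,184.5+v/8),.18)[:2] for u,v in((150,457),(365,527))];print(q,np.degrees(np.arctan2(*(q[0]-q[1])[::-1])),np.linalg.norm(q[0]-q[1]))
E
```

```text
[ 0.3493 -0.3095 -0.3242  0.1249  0.0819 -0.0206] [ 0.3393  0.4645  0.701   0.3169  0.3904  0.8487  0.0357  0.7244  0.8135
  0.3758  0.4379  0.6669  0.6059  0.9531 -0.5004  1.0409  0.6828 -0.1716
  0.3364  0.4014]
0 [ 0.4919 -0.2381] 67.1
10 [ 0.4881 -0.2473] 67.1
20 [ 0.4842 -0.2565] 67.1
30 [ 0.4803 -0.2657] 67.1
40 [ 0.4764 -0.2749] 67.8
50 [ 0.472  -0.2839] 61.0
60 [ 0.4666 -0.2923] 54.3
70 [ 0.4603 -0.3   ] 47.5
80 [ 0.4531 -0.307 ] 40.8
90 [ 0.4451 -0.313 ] 34.1
100 [ 0.4363 -0.3176] 22.6
110 [ 0.4268 -0.3208] 15.9
120 [ 0.417  -0.3229] 9.1
130 [ 0.4071 -0.3239] 2.4
140 [ 0.3971 -0.3237] -4.3
150 [ 0.3872 -0.3223] -11.1
160 [ 0.3777 -0.3191] -18.6
170 [ 0.3682 -0.3159] -18.6
180 [ 0.3588 -0.3127] -18.6
190 [ 0.3493 -0.3095] -18.6
[array([ 0.3594, -0.2663]), array([ 0.3336, -0.3397])] 70.60147240890036 0.07784755748305892
```

Request:
step_arm:
  rows:
    - [[0,0,-0.5],[0,0,0],0]
    - [[0,0,-1],[0,0,0],0]
    - [[0,0,-1],[0,0,0],0]
    - [[0,0,-1],[0,0,0],0]
    - [[0,0,-1],[0,0,0],0]
    - [[0,0,-1],[0,0,0],0]
    - [[0,0,-1],[0,0,0],0]
    - [[0,0,-1],[0,0,0],0]
    - [[0,0,0],[0,0,0],0]
    - [[0,0,0],[0,0,0],0]

```text
time: 6.25
position: [0.4892, 0.1637, 0.2774]
tcp_rot: [2.077, 2.356, 0.001]
ft_force: [-0.7, 0.6, -3.3]
grip_width: 0.0234
finger_force: 61.0
```

View pics/f.png

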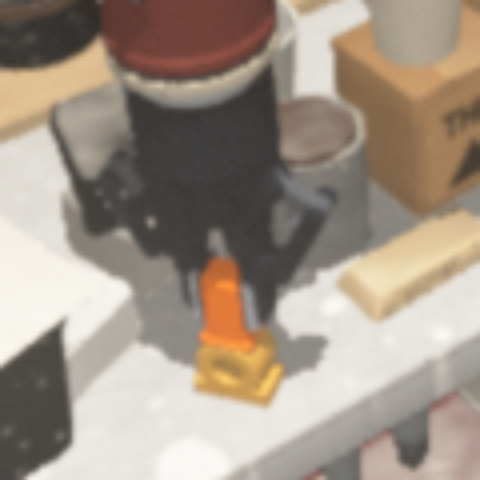

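Grip is good: the pads sit flat on the post sides and the bush is upright. Next I turn to the rod's end heading and go to a point beyond the tip.

Request:
step_arm:
  rows:
    - [[0,0,-0.5],[0,0,0.945],0]
    - [[0,0,-0.5],[0,0,0.945],0]
    - [[0,0,-0.4],[0,0,0.945],0]
    - [[0,0,0],[0,0,0.945],0]
    - [[-0.5,0.3,0],[0,0,0],0]
    - [[-0.9,0.5,0],[0,0,0],0]
    - [[-0.9,0.5,0],[0,0,0],0]
    - [[-0.9,0.5,0],[0,0,0],0]
    - [[-0.9,0.5,0],[0,0,0],0]
    - [[-0.9,0.5,0],[0,0,0],0]
    - [[-0.9,0.5,0],[0,0,0],0]
    - [[-0.9,0.5,0],[0,0,0],0]

```text
time: 7.45
position: [0.5136, -0.0698, 0.3173]
tcp_rot: [-2.618, -1.732, 0.003]
ft_force: [0.5, -0.4, -2.7]
grip_width: 0.0237
finger_force: 60.9
```

Request:
step_arm:
  rows:
    - [[-0.9,0.5,0],[0,0,0],0]
    - [[-0.9,0.5,0],[0,0,0],0]
    - [[-0.9,0.5,0],[0,0,0],0]
    - [[-0.6,0.4,0],[0,0,0],0]
    - [[0,0,0],[0,0,0],0]
    - [[0,0,0],[0,0,0],0]

```text
time: 8.05
position: [0.5275, -0.1818, 0.3173]
tcp_rot: [-2.618, -1.731, 0.002]
ft_force: [-0.0, 1.2, -2.2]
grip_width: 0.0234
finger_force: 60.8
```

```bash
cat >> rod.py <<'E'
def plan(i,dz=.0292,q=None):
    "shift in tool units and turn units to put bore on rod point i mm in from tip"
    from bench import bot
    from scipy.spatial.transform import Rotation as Ro
    q=q or bot.sense(); R=Ro.from_rotvec(q["tcp_rot"]).as_matrix()
    C,h=run(sol)
    X=C[190-i] if i>=0 else C[190]+(-i*.001)*np.array([np.cos(h[-1]),np.sin(h[-1])])
    a=h[190-max(i,0)]; d=np.r_[X,.16+dz]-q["position"]
    cur=np.arctan2(R[1,0],R[0,0])
    return R.T@d/.03,-np.degrees(a-cur)/8,X,R[:,2]
E
python3 - <<'E'
from rod import *; from bench import bot
np.set_printoptions(precision=3,suppress=True)
q=bot.sense();print({k:q[k] for k in("position","tcp_rot","ft_force","wrist_torque","grip_width")})
print(plan(-30,q=q));
f=bot.grab_frame("top");s=bot.grab_frame("side");np.savez("top1.npz",**f)
cv2.imwrite("pics/g.png",np.hstack([cv2.resize(f["img"][155:255,270:350,::-1],(384,480)),cv2.resize(s["img"][90:210,230:330,::-1],(400,480))]))
E
```

```text
{'position': array([ 0.528, -0.182,  0.317]), 'tcp_rot': array([-2.618, -1.731,  0.002]), 'ft_force': array([-0.04 ,  1.198, -2.249]), 'wrist_torque': array([0.085, 0.05 , 0.009]), 'grip_width': 0.02338655276596216}
(array([-1.191, -0.345,  4.27 ]), np.float64(-0.021447350231861246), array([ 0.504, -0.21 ]), array([-0.003,  0.002, -1.   ]))
```

View pics/g.png

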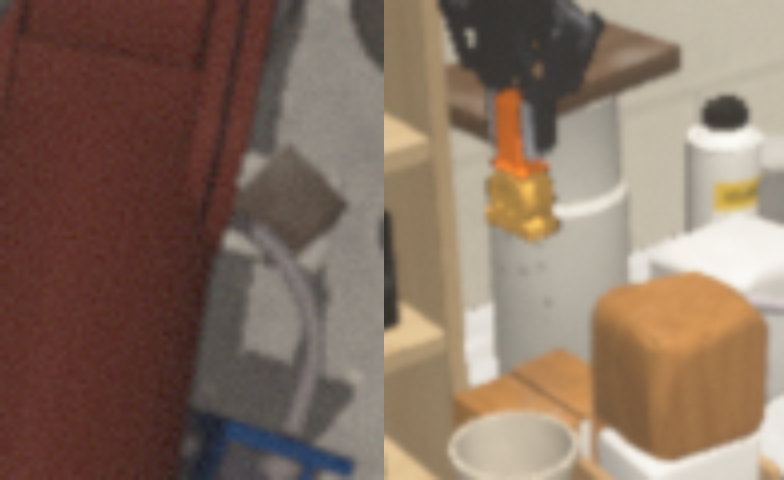

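The arm hides the tip from above. The side view shows the bush hanging upright, clear of the wooden lid and the box. I go down to a point 35 mm outside the tip.

Request:
step_arm:
  rows:
    - [[-0.5,-0.17,0],[0,0,0],0]
    - [[-0.5,-0.17,0.3],[0,0,0],0]
    - [[0,0,0.9],[0,0,0],0]
    - [[0,0,0.9],[0,0,0],0]
    - [[0,0,0.9],[0,0,0],0]
    - [[0,0,0.8],[0,0,0],0]
    - [[0,0,0.45],[0,0,0],0]
    - [[0,0,0],[0,0,0],0]
    - [[0,0,0],[0,0,0],0]

```text
time: 9.05
position: [0.5076, -0.2054, 0.1923]
tcp_rot: [2.619, 1.733, 0.001]
ft_force: [-1.1, 0.1, -2.8]
grip_width: 0.0234
finger_force: 60.9
```

Run:
```python
from rod import *; from bench import bot
np.set_printoptions(precision=3,suppress=True)
q=bot.sense();print({k:q[k] for k in("position","tcp_rot","ft_force","wrist_torque","grip_width")})
for i in (-20,0,10,20):print(i,plan(i,q=q)[:2])
s=bot.grab_frame("side");b=np.r_[q["position"]-[0,0,.0292]]
print("bore proj",(proj(s,b)-[230,110])*5, "posttop",(proj(s,b+[0,0,.066])-[230,110])*5)
cv2.imwrite("pics/h.png",cv2.resize(s["img"][110:220,230:370,::-1],(700,550)))
```

```text
{'position': array([ 0.508, -0.205,  0.192]), 'tcp_rot': array([2.619, 1.733, 0.001]), 'ft_force': array([-1.075,  0.114, -2.821]), 'wrist_torque': array([ 0.007, -0.049,  0.011]), 'grip_width': 0.023351943204991264}
-20 (array([-0.538, -0.055,  0.105]), np.float64(-0.013543541507816195))
0 (array([-1.205, -0.054,  0.105]), np.float64(-0.013543541507816195))
10 (array([-1.538, -0.053,  0.105]), np.float64(-0.013543541507816195))
20 (array([-1.871, -0.052,  0.105]), np.float64(-0.013543541507816195))
bore proj [235.261 337.815] posttop [231.796 230.544]
```

View pics/h.png

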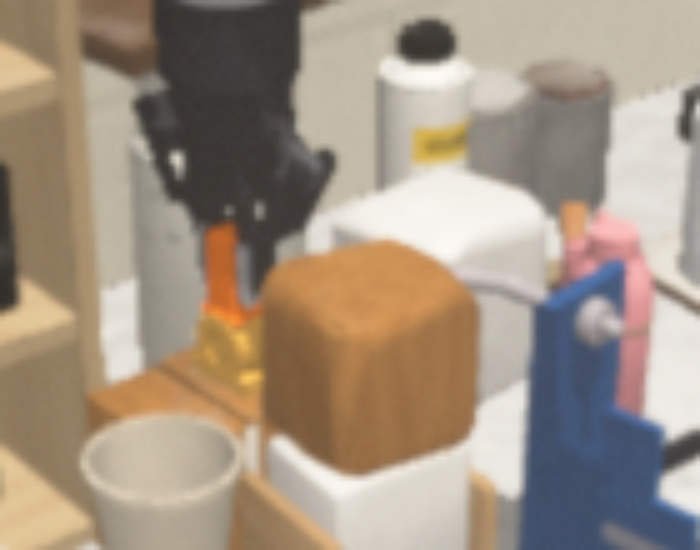

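The bush hangs upright at the rod's height, with the bore where I predicted at about (235,338). I creep in now, checking the force.

Request:
step_arm:
  rows:
    - [[-0.2,-0.05,0.1],[0,0,0],0]
    - [[-0.2,0,0],[0,0,0],0]
    - [[-0.1,0,0],[0,0,0],0]
    - [[-0.1,0,0],[0,0,0],0]
    - [[-0.1,0,0],[0,0,0],0]
    - [[-0.1,0,0],[0,0,0],0]
    - [[-0.1,0,0],[0,0,0],0]
    - [[-0.1,0,0],[0,0,0],0]
    - [[0,0,0],[0,0,0],0]

```text
time: 10.0
position: [0.4937, -0.2333, 0.1884]
tcp_rot: [2.621, 1.732, -0.0]
ft_force: [-0.0, 0.1, -3.3]
grip_width: 0.0232
finger_force: 61.0
```

Request:
step_arm:
  rows:
    - [[-0.1,0,0],[0,0,0],0]
    - [[-0.1,0,0],[0,0,0],0]
    - [[-0.1,0,0],[0,0,0],0]
    - [[-0.1,0,0],[0,0,0],0]
    - [[0,0,0],[0,0,0],0]

```text
time: 10.5
position: [0.489, -0.2444, 0.1884]
tcp_rot: [2.621, 1.732, -0.0]
ft_force: [-0.3, 0.3, -2.8]
grip_width: 0.0235
finger_force: 61.0
```

Request:
step_arm:
  rows:
    - [[-0.1,0,0],[0,0,0],0]
    - [[-0.1,0,0],[0,0,0],0]
    - [[-0.1,0,0],[0,0,0],0]
    - [[-0.1,0,0],[0,0,0],0]
    - [[-0.1,0,0],[0,0,0],0]
    - [[0,0,0],[0,0,0],0]

```text
time: 11.1
position: [0.4831, -0.2582, 0.1884]
tcp_rot: [2.621, 1.732, -0.0]
ft_force: [0.2, 0.2, -3.2]
grip_width: 0.0237
finger_force: 61.0
```

Request:
step_arm:
  rows:
    - [[0,0.06,0],[0,0,0],0]
    - [[0,0.06,0],[0,0,0],0]
    - [[0,0,0],[0,0,0],0]

```text
time: 11.4
position: [0.4864, -0.2588, 0.1881]
tcp_rot: [-2.619, -1.732, 0.001]
ft_force: [-2.3, -0.5, -2.2]
grip_width: 0.0231
finger_force: 60.8
```

Request:
step_arm:
  rows:
    - [[0,-0.08,0],[0,0,0],0]
    - [[0,-0.08,0],[0,0,0],0]
    - [[0,-0.08,0],[0,0,0],0]
    - [[0,0,0],[0,0,0],0]

```text
time: 11.8
position: [0.4805, -0.2562, 0.1888]
tcp_rot: [2.619, 1.732, 0.001]
ft_force: [1.7, -0.8, -3.3]
grip_width: 0.0229
finger_force: 61.0
```

The walls are felt evenly at about ±3 mm, so the bush is threaded and centred. Next I plan the rows along the bend, averaging over the bush's length.

```bash
cat >> rod.py <<'E'
def path(i0,i1,step,off=(0,0),dz=.0292):
    "rows from the present pose along rod, i = mm in from tip; off = world xy correction"
    from bench import bot
    from scipy.spatial.transform import Rotation as Ro
    q=bot.sense();R=Ro.from_rotvec(q["tcp_rot"]).as_matrix();a=np.arctan2(R[1,0],R[0,0]);p=np.array(q["position"])
    C,h=run(sol);rows=[]
    for i in np.arange(i0,i1+.1,step):
        k=190-np.arange(max(i-12,0),min(i+12,190)+1).astype(int)
        X=np.r_[C[k].mean(0)+off,.16+dz] if i<=177 else np.r_[C[190-int(i)]+off,.16+dz]
        b=h[k].mean() if i<=177 else h[0]
        x=np.r_[np.cos(a),np.sin(a),0];y=np.r_[np.sin(a),-np.cos(a),0];d=X-p
        rows.append(([round(float(v)/.03,2) for v in(d@x,d@y,-d[2])],round(-np.degrees(b-a)/8,2)));print(i,*rows[-1],np.round(X,4),round(np.degrees(b),1))
        p,a=X,b
E
python3 - <<'E'
from rod import *
path(20,177,5)
E
```

```text
20.0 [0.04, 0.12, -0.01] -0.02 [ 0.4842 -0.2565  0.1892] 67.1
25.0 [-0.17, 0.0, -0.0] -0.0 [ 0.4822 -0.2611  0.1892] 67.1
30.0 [-0.17, 0.0, -0.0] 0.0 [ 0.4803 -0.2657  0.1892] 67.1
35.0 [-0.17, -0.0, -0.0] 0.07 [ 0.4783 -0.2703  0.1892] 66.6
40.0 [-0.17, -0.0, -0.0] 0.15 [ 0.4763 -0.2749  0.1892] 65.3
45.0 [-0.17, -0.0, -0.0] 0.24 [ 0.4741 -0.2794  0.1892] 63.5
50.0 [-0.17, -0.0, -0.0] 0.32 [ 0.4718 -0.2838  0.1892] 60.9
55.0 [-0.17, -0.01, -0.0] 0.4 [ 0.4692 -0.288   0.1892] 57.7
60.0 [-0.17, -0.01, -0.0] 0.42 [ 0.4664 -0.2921  0.1892] 54.3
65.0 [-0.17, -0.01, -0.0] 0.42 [ 0.4633 -0.2961  0.1892] 50.9
70.0 [-0.17, -0.01, -0.0] 0.42 [ 0.4601 -0.2998  0.1892] 47.5
75.0 [-0.17, -0.01, -0.0] 0.42 [ 0.4566 -0.3034  0.1892] 44.2
80.0 [-0.17, -0.01, -0.0] 0.42 [ 0.4529 -0.3067  0.1892] 40.8
85.0 [-0.17, -0.01, -0.0] 0.49 [ 0.449  -0.3098  0.1892] 36.9
90.0 [-0.17, -0.01, -0.0] 0.54 [ 0.4449 -0.3126  0.1892] 32.6
95.0 [-0.17, -0.01, -0.0] 0.54 [ 0.4406 -0.3151  0.1892] 28.2
100.0 [-0.17, -0.01, -0.0] 0.54 [ 0.4361 -0.3173  0.1892] 23.9
105.0 [-0.17, -0.01, -0.0] 0.54 [ 0.4315 -0.3191  0.189
[... 186 characters left out ...]
1892] 9.1
125.0 [-0.17, -0.01, -0.0] 0.42 [ 0.412  -0.3233  0.1892] 5.8
130.0 [-0.17, -0.01, -0.0] 0.42 [ 0.4071 -0.3236  0.1892] 2.4
135.0 [-0.17, -0.01, -0.0] 0.42 [ 0.4021 -0.3236  0.1892] -1.0
140.0 [-0.17, -0.01, -0.0] 0.49 [ 0.3971 -0.3233  0.1892] -4.9
145.0 [-0.17, -0.01, -0.0] 0.52 [ 0.3922 -0.3227  0.1892] -9.1
150.0 [-0.17, -0.01, -0.0] 0.44 [ 0.3873 -0.3217  0.1892] -12.6
155.0 [-0.17, -0.01, -0.0] 0.36 [ 0.3825 -0.3205  0.1892] -15.4
160.0 [-0.17, -0.0, -0.0] 0.27 [ 0.3777 -0.3191  0.1892] -17.6
165.0 [-0.17, -0.0, -0.0] 0.12 [ 0.373  -0.3175  0.1892] -18.6
170.0 [-0.17, 0.0, -0.0] -0.0 [ 0.3682 -0.3159  0.1892] -18.6
175.0 [-0.17, 0.0, -0.0] -0.0 [ 0.3635 -0.3143  0.1892] -18.6
```

Request:
step_arm:
  rows:
    - [[0.04,0.12,0],[0,0,0],0]
    - [[-0.17,0,0],[0,0,0],0]
    - [[-0.17,0,0],[0,0,0],0]
    - [[-0.17,0,0],[0,0,0.07],0]
    - [[-0.17,0,0],[0,0,0.15],0]
    - [[0,0,0],[0,0,0],0]

```text
time: 12.4
position: [0.4752, -0.2764, 0.1883]
tcp_rot: [2.649, 1.689, -0.001]
ft_force: [-0.2, -0.2, -3.1]
grip_width: 0.0232
finger_force: 61.0
```

Request:
step_arm:
  rows:
    - [[-0.17,0,0],[0,0,0.24],0]
    - [[-0.17,0,0],[0,0,0.32],0]
    - [[-0.17,-0.01,0],[0,0,0.4],0]
    - [[0,0,0],[0,0,0],0]

```text
time: 12.8
position: [0.4682, -0.2895, 0.1884]
tcp_rot: [2.756, 1.507, -0.001]
ft_force: [-0.1, -0.2, -2.4]
grip_width: 0.023
finger_force: 60.9
```

Request:
step_arm:
  rows:
    - [[-0.16,-0.01,0],[0,0,0.45],0]
    - [[-0.16,-0.01,0],[0,0,0.43],0]
    - [[-0.16,-0.01,0],[0,0,0.42],0]
    - [[-0.16,-0.01,0],[0,0,0.42],0]
    - [[0,0,0],[0,0,0],0]

```text
time: 13.3
position: [0.4556, -0.3035, 0.1884]
tcp_rot: [2.916, 1.169, -0.0]
ft_force: [-0.2, 0.3, -2.7]
grip_width: 0.0232
finger_force: 60.9
```

Run:
```python
from rod import *; from bench import bot
print(bot.sense()["ft_force"],bot.sense()["wrist_torque"])
path(80,110,5)
```

```text
[-0.20828482  0.33715264 -2.69691814] [ 0.02754526 -0.02334027  0.02923383]
80.0 [-0.14, 0.01, -0.03] 0.36 [ 0.4529 -0.3067  0.1892] 40.8
85.0 [-0.17, -0.01, -0.0] 0.49 [ 0.449  -0.3098  0.1892] 36.9
90.0 [-0.17, -0.01, -0.0] 0.54 [ 0.4449 -0.3126  0.1892] 32.6
95.0 [-0.17, -0.01, -0.0] 0.54 [ 0.4406 -0.3151  0.1892] 28.2
100.0 [-0.17, -0.01, -0.0] 0.54 [ 0.4361 -0.3173  0.1892] 23.9
105.0 [-0.17, -0.01, -0.0] 0.54 [ 0.4315 -0.3191  0.1892] 19.6
110.0 [-0.17, -0.01, -0.0] 0.47 [ 0.4267 -0.3205  0.1892] 15.9
```

Request:
step_arm:
  rows:
    - [[-0.14,0.01,0],[0,0,0.36],0]
    - [[-0.16,-0.01,0],[0,0,0.49],0]
    - [[-0.16,-0.01,0],[0,0,0.54],0]
    - [[-0.16,-0.01,0],[0,0,0.54],0]
    - [[0,0,0],[0,0,0],0]

```text
time: 13.8
position: [0.4409, -0.3142, 0.1884]
tcp_rot: [3.046, 0.769, -0.0]
ft_force: [0.6, -0.1, -2.0]
grip_width: 0.0233
finger_force: 60.9
```

Request:
step_arm:
  rows:
    - [[-0.16,-0.01,0],[0,0,0.54],0]
    - [[-0.16,-0.01,0],[0,0,0.54],0]
    - [[-0.16,-0.01,0],[0,0,0.47],0]
    - [[0,0,0],[0,0,0],0]

```text
time: 14.2
position: [0.4275, -0.3191, 0.1885]
tcp_rot: [-3.111, -0.438, 0.0]
ft_force: [0.5, -0.2, -3.2]
grip_width: 0.0232
finger_force: 60.9
```

Run:
```python
from rod import *; from bench import bot
print(bot.sense()["ft_force"],bot.sense()["wrist_torque"])
path(115,175,5)
```

```text
[ 0.45106814 -0.24392302 -3.23403013] [ 0.02430708 -0.00963444  0.02770772]
115.0 [-0.2, 0.03, -0.02] 0.44 [ 0.4219 -0.3217  0.1892] 12.5
120.0 [-0.17, -0.01, -0.0] 0.42 [ 0.417  -0.3226  0.1892] 9.1
125.0 [-0.17, -0.01, -0.0] 0.42 [ 0.412  -0.3233  0.1892] 5.8
130.0 [-0.17, -0.01, -0.0] 0.42 [ 0.4071 -0.3236  0.1892] 2.4
135.0 [-0.17, -0.01, -0.0] 0.42 [ 0.4021 -0.3236  0.1892] -1.0
140.0 [-0.17, -0.01, -0.0] 0.49 [ 0.3971 -0.3233  0.1892] -4.9
145.0 [-0.17, -0.01, -0.0] 0.52 [ 0.3922 -0.3227  0.1892] -9.1
150.0 [-0.17, -0.01, -0.0] 0.44 [ 0.3873 -0.3217  0.1892] -12.6
155.0 [-0.17, -0.01, -0.0] 0.36 [ 0.3825 -0.3205  0.1892] -15.4
160.0 [-0.17, -0.0, -0.0] 0.27 [ 0.3777 -0.3191  0.1892] -17.6
165.0 [-0.17, -0.0, -0.0] 0.12 [ 0.373  -0.3175  0.1892] -18.6
170.0 [-0.17, 0.0, -0.0] -0.0 [ 0.3682 -0.3159  0.1892] -18.6
175.0 [-0.17, 0.0, -0.0] -0.0 [ 0.3635 -0.3143  0.1892] -18.6
```

Request:
step_arm:
  rows:
    - [[-0.2,0.03,0],[0,0,0.44],0]
    - [[-0.17,-0.01,0],[0,0,0.42],0]
    - [[-0.17,-0.01,0],[0,0,0.42],0]
    - [[0,0,0],[0,0,0],0]

```text
time: 14.6
position: [0.4119, -0.3229, 0.1884]
tcp_rot: [3.138, 0.16, -0.0]
ft_force: [0.0, -0.7, -3.0]
grip_width: 0.0234
finger_force: 60.8
```

Request:
step_arm:
  rows:
    - [[-0.17,-0.01,0],[0,0,0.42],0]
    - [[-0.17,-0.01,0],[0,0,0.42],0]
    - [[-0.17,-0.01,0],[0,0,0.49],0]
    - [[0,0,0],[0,0,0],0]

```text
time: 15.0
position: [0.3967, -0.3226, 0.1885]
tcp_rot: [3.139, -0.132, -0.0]
ft_force: [0.5, -1.2, -3.9]
grip_width: 0.0232
finger_force: 60.8
```

Request:
step_arm:
  rows:
    - [[-0.17,0,0],[0,0,0.5],0]
    - [[-0.17,-0.01,0],[0,0,0.44],0]
    - [[0,0,0],[0,0,0],0]
    - [[0,0,0],[0,0,0],0]

```text
time: 15.4
position: [0.3872, -0.3211, 0.1885]
tcp_rot: [3.124, -0.334, 0.001]
ft_force: [0.7, 0.6, -2.5]
grip_width: 0.0236
finger_force: 60.9
```

Request:
step_arm:
  rows:
    - [[0,0.06,0],[0,0,0],0]
    - [[0,0,0],[0,0,0],0]

```text
time: 15.6
position: [0.3869, -0.3221, 0.1884]
tcp_rot: [-3.122, 0.338, -0.0]
ft_force: [2.2, 4.7, -1.7]
grip_width: 0.0234
finger_force: 60.9
```

Request:
step_arm:
  rows:
    - [[0,-0.06,0],[0,0,0],0]
    - [[0,-0.05,0],[0,0,0],0]
    - [[0,0,0],[0,0,0],0]

```text
time: 15.9
position: [0.3868, -0.3199, 0.1884]
tcp_rot: [3.123, -0.341, -0.0]
ft_force: [0.5, -0.4, -2.8]
grip_width: 0.0231
finger_force: 60.8
```

Run:
```python
from rod import *; from bench import bot
print(bot.sense()["ft_force"],bot.sense()["wrist_torque"])
path(155,175,5)
```

```text
[ 0.52655086 -0.4110241  -2.78834679] [ 0.01044114 -0.00739408 -0.03726969]
155.0 [-0.13, 0.05, -0.03] 0.37 [ 0.3825 -0.3205  0.1892] -15.4
160.0 [-0.17, -0.0, -0.0] 0.27 [ 0.3777 -0.3191  0.1892] -17.6
165.0 [-0.17, -0.0, -0.0] 0.12 [ 0.373  -0.3175  0.1892] -18.6
170.0 [-0.17, 0.0, -0.0] -0.0 [ 0.3682 -0.3159  0.1892] -18.6
175.0 [-0.17, 0.0, -0.0] -0.0 [ 0.3635 -0.3143  0.1892] -18.6
```

Contact came early on the -y side, so the rod lies about 1.5 mm further towards +y here. I continue on that offset line.

Request:
step_arm:
  rows:
    - [[-0.13,0,0],[0,0,0.37],0]
    - [[-0.17,0,0],[0,0,0.27],0]
    - [[0,0,0],[0,0,0],0]
    - [[0,0,0],[0,0,0],0]

```text
time: 16.3
position: [0.3781, -0.3178, 0.1885]
tcp_rot: [3.104, -0.479, 0.0]
ft_force: [-0.5, 1.5, -2.1]
grip_width: 0.0232
finger_force: 60.9
```

Request:
step_arm:
  rows:
    - [[0,0.06,0],[0,0,0],0]
    - [[0,0,0],[0,0,0],0]

```text
time: 16.5
position: [0.3778, -0.3193, 0.1884]
tcp_rot: [-3.104, 0.48, -0.0]
ft_force: [0.9, 0.2, -2.5]
grip_width: 0.0234
finger_force: 60.9
```

Request:
step_arm:
  rows:
    - [[0,-0.06,0],[0,0,0],0]
    - [[0,-0.05,0],[0,0,0],0]
    - [[0,0,0],[0,0,0],0]

```text
time: 16.8
position: [0.3787, -0.3158, 0.1884]
tcp_rot: [-3.105, 0.48, 0.0]
ft_force: [0.5, -0.1, -2.8]
grip_width: 0.0233
finger_force: 60.8
```

Request:
step_arm:
  rows:
    - [[-0.1,0.05,0],[0,0,0.1],0]
    - [[-0.1,0,0],[0,0,0],0]
    - [[-0.1,0,0],[0,0,0],0]
    - [[-0.1,0,0],[0,0,0],0]
    - [[0,0,0],[0,0,0],0]

```text
time: 17.3
position: [0.3663, -0.3137, 0.1885]
tcp_rot: [3.101, -0.503, -0.0]
ft_force: [-0.4, -0.8, -2.1]
grip_width: 0.0231
finger_force: 60.8
```

Request:
step_arm:
  rows:
    - [[-0.05,0,0],[0,0,0],0]
    - [[0,0,0],[0,0,0],0]

```text
time: 17.5
position: [0.3652, -0.3133, 0.1884]
tcp_rot: [-3.101, 0.503, 0.0]
ft_force: [0.0, 0.2, -2.1]
grip_width: 0.0234
finger_force: 60.8
```

Request:
step_arm:
  rows:
    - [[-0.05,0,0],[0,0,0],0]
    - [[0,0,0],[0,0,0],0]

```text
time: 17.7
position: [0.3638, -0.3128, 0.1884]
tcp_rot: [-3.101, 0.503, 0.0]
ft_force: [0.5, -0.8, -2.6]
grip_width: 0.0232
finger_force: 60.8
```

Request:
step_arm:
  rows:
    - [[-0.04,0,0],[0,0,0],0]
    - [[0,0,0],[0,0,0],0]

```text
time: 17.9
position: [0.3626, -0.3124, 0.1884]
tcp_rot: [-3.101, 0.503, 0.0]
ft_force: [-0.5, 0.2, -2.6]
grip_width: 0.0231
finger_force: 60.8
```

Request:
step_arm:
  rows:
    - [[-0.03,0,0],[0,0,0],0]
    - [[0,0,0],[0,0,0],0]

```text
time: 18.1
position: [0.3618, -0.3122, 0.1884]
tcp_rot: [-3.101, 0.503, 0.0]
ft_force: [-0.1, 0.6, -3.6]
grip_width: 0.0228
finger_force: 60.8
```

Request:
step_arm:
  rows:
    - [[-0.03,0,0],[0,0,0],0]
    - [[0,0,0],[0,0,0],0]

```text
time: 18.3
position: [0.361, -0.3119, 0.1884]
tcp_rot: [-3.101, 0.503, 0.0]
ft_force: [-0.4, -0.2, -2.9]
grip_width: 0.0232
finger_force: 60.8
```

Request:
step_arm:
  rows:
    - [[-0.03,0,0],[0,0,0],0]
    - [[0,0,0],[0,0,0],0]

```text
time: 18.5
position: [0.3601, -0.3116, 0.1884]
tcp_rot: [-3.101, 0.503, 0.0]
ft_force: [-0.1, 0.2, -2.1]
grip_width: 0.0234
finger_force: 60.8
```

Request:
step_arm:
  rows:
    - [[-0.03,0,0],[0,0,0],0]
    - [[0,0,0],[0,0,0],0]

```text
time: 18.7
position: [0.3592, -0.3113, 0.1884]
tcp_rot: [-3.101, 0.503, 0.0]
ft_force: [-0.7, -0.2, -3.3]
grip_width: 0.0235
finger_force: 60.8
```

Request:
step_arm:
  rows:
    - [[-0.03,0,0],[0,0,0],0]
    - [[0,0,0],[0,0,0],0]

```text
time: 18.9
position: [0.3584, -0.311, 0.1884]
tcp_rot: [-3.101, 0.503, 0.0]
ft_force: [-0.1, 0.1, -2.7]
grip_width: 0.0237
finger_force: 60.8
```

Request:
step_arm:
  rows:
    - [[-0.03,0,0],[0,0,0],0]
    - [[0,0,0],[0,0,0],0]

```text
time: 19.1
position: [0.3577, -0.3107, 0.1885]
tcp_rot: [3.101, -0.503, 0.0]
ft_force: [-0.3, 0.3, -2.4]
grip_width: 0.0235
finger_force: 60.9
```

Request:
step_arm:
  rows:
    - [[-0.03,0,0],[0,0,0],0]
    - [[0,0,0],[0,0,0],0]

```text
time: 19.3
position: [0.3574, -0.3106, 0.1885]
tcp_rot: [3.101, -0.502, 0.002]
ft_force: [3.3, -0.1, -5.1]
grip_width: 0.0233
finger_force: 60.5
```

Plate contact, about 3.4 N. I press a little more.

Request:
step_arm:
  rows:
    - [[-0.02,0,0],[0,0,0],0]
    - [[0,0,0],[0,0,0],0]
    - [[0,0,0],[0,0,0],0]
    - [[0,0,0],[0,0,0],0]

```text
time: 19.7
position: [0.3572, -0.3106, 0.1886]
tcp_rot: [3.101, -0.502, 0.003]
ft_force: [6.5, -2.1, -6.7]
grip_width: 0.0229
finger_force: 60.3
```

Run:
```python
from bench import bot
q=bot.sense();print(q["ft_force"],q["wrist_torque"],q["position"],q["tcp_rot"])
```

```text
[ 6.51759724 -2.08139095 -6.70969915] [-0.66503491 -1.56958001 -0.10838323] [ 0.35722335 -0.31058961  0.18864172] [ 3.10055586 -0.50210732  0.00339335]
```

Request:
step_arm:
  rows:
    - [[-0.01,0,0],[0,0,0],0]
    - [[0,0,0],[0,0,0],0]
    - [[0,0,0],[0,0,0],0]
    - [[0,0,0],[0,0,0],0]

```text
time: 20.1
position: [0.3572, -0.3105, 0.1886]
tcp_rot: [3.101, -0.502, 0.004]
ft_force: [7.6, -3.1, -7.4]
grip_width: 0.0235
finger_force: 60.2
```

Request:
step_arm:
  rows:
    - [[0.03,0,0],[0,0,0],0]
    - [[0,0,0.03],[0,0,0],0]
    - [[0,0,0.02],[0,0,0],0]
    - [[0,0,0],[0,0,0],0]

```text
time: 20.5
position: [0.3573, -0.3107, 0.1873]
tcp_rot: [3.101, -0.502, 0.002]
ft_force: [5.6, -1.5, -0.0]
grip_width: 0.0231
finger_force: 61.2
```

Request:
step_arm:
  rows:
    - [[0.01,0,0.02],[0,0,0],0]
    - [[0,0,0],[0,0,0],0]
    - [[0,0,0],[0,0,0],0.4]
    - [[0,0,0],[0,0,0],0.5]
    - [[0,0,0],[0,0,0],0.6]
    - [[0,0,0],[0,0,0],0.6]
    - [[0,0,0],[0,0,0],0.6]
    - [[0,0,0],[0,0,0],0.6]

```text
time: 21.3
position: [0.357, -0.3105, 0.1863]
tcp_rot: [-3.101, 0.503, 0.0]
ft_force: [0.1, 0.4, -0.6]
grip_width: 0.0509
finger_force: 0.0
```

Request:
step_arm:
  rows:
    - [[0,0,-0.3],[0,0,0],0.6]
    - [[0,0,-0.7],[0,0,0],0.6]
    - [[0,0,-1],[0,0,0],0.6]
    - [[0,0,-1],[0,0,0],0.6]
    - [[0,0,-1],[0,0,0],0.6]
    - [[0,0,-1],[0,0,0],0.6]
    - [[0,0,0],[0,0,0],0.6]
    - [[0,0,0],[0,0,0],0.6]
    - [[0,0,0],[0,0,0],0.6]
    - [[0,0,0],[0,0,0],0.6]

```text
time: 22.3
position: [0.3567, -0.3103, 0.3354]
tcp_rot: [-3.1, 0.502, 0.002]
ft_force: [0.0, -0.9, 0.6]
grip_width: 0.0512
finger_force: 0.0
```

Run:
```python
from h import *; from bench import bot
f=bot.grab_frame("top");s=bot.grab_frame("side")
cv2.imwrite("pics/i.png",np.hstack([cv2.resize(f["img"][200:280,290:370,::-1],(384,384)),cv2.resize(s["img"][130:230,300:400,::-1],(384,384))]))
```

```text
(no output)
```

View pics/i.png

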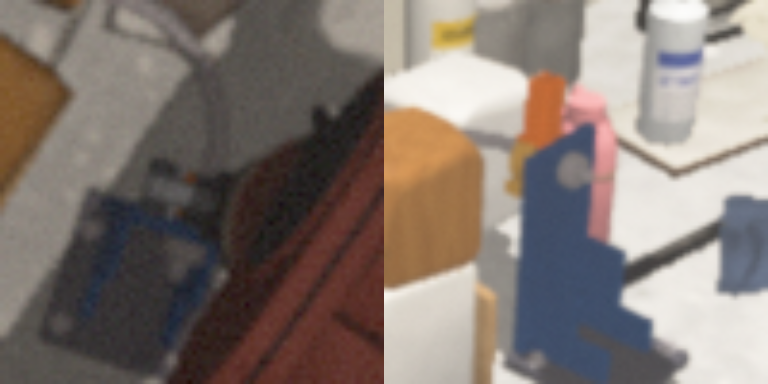

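The side view shows the bush upright on the rod, tight behind the plate, with the post at about (545,105) and the gripper well clear. I'm handing in.

```bash
python3 -c "
from bench import bot
print(bot.job_done())"
```

```text
the job is handed in; nothing more can be done
None
```

I threaded the bush onto the rod, slid it round the bend and pressed it against the end plate with about 8 N. I then let go, and the last picture shows it upright on the rod against the plate; the job is handed in, and no verdict came back.

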